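# Load the drilling jig and bolt its leaf down

### The job

Get the drilling jig ready for the drill: lay the flat pine board (45 x 120 x 22 mm) down between the jig's locating pins so that it sits flat on the base, swing the metal leaf down over it, and only then push the sliding bolt across until it is fully home in the keeper on the leaf. Leave the tin of screws where it stands.

Things in the scene. Friction and masses are not known exactly. Their poses are not given: they have to be found in the camera images.
- board: The workpiece: a loose sawn board of pale pine, 45 (x) x 120 (y) x 22 mm (z), about 70 g, lying flat on the bench behind the jig. Origin at the centre of its underside, y along its length. (Other offcuts on the bench have other sizes.)
- jig: Drilling jig fixed to the bench: plywood base 110 (x) x 300 (y) x 15 mm. Origin at bench level under the middle of the nest, z up. On its +y side a dark wooden rest and latch block (70 wide, y = 71 to 162 mm, top 47 mm above the bench) with a steel bolt on it; on its -y side a dark wooden hinge block (70 wide, y = -116 to -80 mm, top 37 mm).
- nest (a point): Middle of the nest floor, 15 mm above the bench, axes as the jig's. The board lies here, length along y, either way round, between eight steel pins (8 mm thick, 14 mm high, tapered over the top 5 mm): two a side at x = +-28.3, y = +-44 mm, two an end at y = +-65.8, x = +-12 mm. Play 1.8 mm all round; 80 mm free for fingers between the pins of a long side.
- hinge (a point): The leaf's hinge pin, fixed in the jig at y = -85 mm, 43 mm above the bench; the pin runs along x.
- leaf (a joint): Angle of the aluminium leaf, rad: 0 = down on its rest (underside 39 mm above the bench, 2 mm over a seated board), 1.57 = upright, at most 1.95. 60 mm wide, 8 mm thick, reaches 167 mm from the hinge pin, along the jig's +y when down. The hinge is stiff: the leaf (0.28 kg) stays at any angle and takes about 0.2 to 0.7 N m to move. Starts open.
- leaf_edge (a point): Middle of the leaf's free end, on its outer face (the top when down), 167 mm from the hinge pin; moves with the leaf. The outer face also carries two drill bushes (19 mm wide, 4 mm high, 60 and 110 mm from the pin).
- keeper (a point): Centre of the mouth of the steel keeper, which the bolt enters; moves with the leaf. The keeper is a bridge on the leaf's outer face, 21 mm wide, 18 mm long, 21 mm high, 145 to 163 mm from the hinge pin, with a tunnel 13 mm wide for the 10 mm bolt.
- bolt (a joint): How far the sliding bolt is pushed out, m: 0 = drawn back, 0.032 = its stop. It slides along the jig's -y, towards the leaf; with the leaf down its tip reaches the keeper's mouth at 0.009 and the keeper's far end at 0.027. It stays where it is left and takes about 3 N to move. Pushed out beyond about 0.010 it bars the leaf's way. Starts drawn back.
- knob (a point): Centre of the bolt's brass knob, an upright cylinder 13 mm across and 20 mm high (70 to 90 mm above the bench) on a thin stem; moves with the bolt. The barrels the rod runs in stand beside it along y, up to 65 mm above the bench.
- bolt_tip (a point): Rounded tip of the bolt, a steel rod of 10 mm diameter, 56 mm above the bench; moves with the bolt.
- screw_tin: Open green tin of screws, 80 x 110 x 28 mm, 0.36 kg, loose on the bench between the robot and the jig; origin at the centre of its underside. To be left alone.
Things that resemble listed ones, but are neither listed nor needed, are in the scene too. What is shaped like the board but red is not meant.

How it is judged:
By the outcome, as a careful person would: the job done as asked, in the order asked, and still so for the second after the job is handed in, with the robot touching nothing.
It also fails if it takes over 72 s, if anything falls off the work surface, if the arm or the gripper's body presses on something with over 40 N, if the wrist force passes 120 N, or if a joint passes its speed limit or range.

### The arm

A 6-joint arm with a two-finger parallel gripper is mounted at the origin on a cart in front of the work surface, level with it; the furniture and walls round the work are solid. World frame = base frame: x ahead of the robot, y to its left, z up, the work surface at z = 0. Lengths are in m, angles in rad, forces in N, time in s.
With the tool pointing down it reaches from about 0.225 to 0.725 m from the base axis. Payload 3.1 kg.
Tool frame: the origin (TCP) lies at the centre of the arm's flange, where the gripper is bolted on; the fingertips stand 173 mm ahead of it and the grasp point (between the pads) lies 155 mm ahead of it; z points along the fingers, y is the line along which they close (so a half turn about z gives the same grasp; the last joint's range is limited). The gripper opens to 85 mm and grips with 20 to 120 N. Pads are 22 mm wide; open, the fingers measure 114 mm over their backs; the gripper's body (76 mm by 85 mm) begins 54 mm behind the grasp point. The pads swing forward as they close: fully open they stand 13 mm farther back than shut.
Start: joints at [1.207, 0.048, 0.099, 1.622, 0, 1.443], TCP at [0.123, 0.51, 0.405] pointing down, gripper open.
Joint ranges: [-2.91, 2.91], [-0.99, 1.94], [-1.21, 1.42], [-2.12, 2.29], [-1.49, 1.47], [-3.14, 3.14]. Speed limits (rad/s): [2.79, 2.79, 3.14, 3.14, 3.14, 3.14].

### API

Orientations are given as a unit quaternion [x, y, z, w].
In Python, from workcell import telemetry, cams, order, models gives the robot as it stands.
- The arm moves only by the tool send_rows, never from a script. Its argument "moves" is text: rows parted by semicolons, each of 5 numbers parted by spaces: the closure in counts, from 0 (fully open) to 255 (shut), then the shift along the tool's x, y, z in m, then the turn about the tool's z in rad. In form: gripper x y z yaw; .... A call has 1 to 20 rows; each row shifts and turns the commanded pose from where the row before left it, along the tool's axes as they then stand; what a row does not reach is not made up. A row lasts 1/10 s, in which the tool goes at most 50 mm and 8.59 degrees, less where a joint would pass 70% of its speed; a pose out of reach is approached as far as the arm can. A call is refused whole if a number of a shift passes 0.05 or a number of a turn 0.15, either way. A call with a gripper value outside its range is refused whole. The fingers move at their own pace and stop on an object; the grip force is fixed at half the most. Time passes only in rows, so rows that do not move let the fingers close. It gives the time, the measured TCP pose, the force, the opening and the grip force at its end, in the units of the state.
- telemetry.sense(): the state, without advancing time (a new reading comes with each control period).
- cams.get_image(name): name is "side" or "top" or "wrist"; returns the picture (420x560x3 uint8, blue, green, red); there is no depth.
- cams.camera_info(name): a dict with "fx", "fy", "cx", "cy" (pixels), "dist_coeffs" ([k1, k2, p1, p2, k3] as OpenCV has them; the pictures are not rectified), "rvec" (rotation vector, rad) and "tvec" (3), from world to camera coordinates, as OpenCV has them. Camera axes: x right, y down, z forward; pixel columns grow to the right and rows downward; lengths in m; the calibration is good to about 2 mm. A picture is of the moment at which its call begins: read the wrist's pose just before it. camera_info takes no time and is no camera call; for the wrist camera it gives the pose at the moment of the call.
- order.job_done(): hands the job in; it is judged then, once.
Trained networks look in the newest picture that a camera, given by its name, has taken for a name from the list of things; names that differ only in an ending like _2 or _b are one class to them, and where a whole thing is asked for, a point or a joint stands for the part that bears it (a point fixed in the world has none). Each returns a list of dicts, best first, with "p" (0 to 1); they miss things now and then, are a little off and sometimes report something else, mostly with a low value. They report only what shows in the picture. A call takes as long as a camera call. They do not tell look-alikes from the thing itself.
- models.find_in(camera, label): "extent" ([left, top, right, bottom] in pixels, round what is visible of it).
- models.landmark_of(camera, label): "position" ([column, row] in pixels: a listed point, or the origin of a listed thing).
The state is a dict: "time_s": time; "q": joint angles; "qvel": joint speeds; "tau": joint torques, N m; "position": TCP position; "tool_rot": TCP orientation; "ft_force": force on the tool from outside, world axes, zero at the start; "torque": the same for the moment, N m; "grip_width": opening from 0.0 (shut) to 1.0 (fully open); "grasp_force": force on a finger pad.
Only numpy, scipy, OpenCV 4.12 (cv2) and the standard library are available. Lean on these libraries where they do the work, as an engineer would, in place of code of your own. Each camera call takes 0.05 s, during which the arm holds its last target. There are 200 camera calls.

## Working session

There is one attempt and no reset: what is moved stays moved. The work goes in short steps, Python scripts to look and compute and a tool call to move; the robot and the scene stay as the last step left them, time stands still between calls to the robot, and variables do not carry over. Pictures are saved under pics/ and viewed, at most 10 in all, crops included, and the job is handed in when it is done.

Besides the shell and the picture viewer there is one more tool, called after "Emit:" as name(argument=value, ...) on one line, values as JSON. send_rows: Moves the arm, as the interface text tells. Its arguments: {"type":"object","properties":{"moves":{"type":"string"}},"required":["moves"]}

```bash
mkdir -p pics
cat > h.py <<'E'
import numpy as np, cv2
from scipy.spatial.transform import Rotation as R
from workcell import telemetry, cams, order, models
def cam(n):
    i=cams.camera_info(n); K=np.array([[i['fx'],0,i['cx']],[0,i['fy'],i['cy']],[0,0,1.]])
    return K,np.array(i['dist_coeffs'],float),np.array(i['rvec'],float),np.array(i['tvec'],float)
def ray(n,px,c=None):
    K,d,r,t=c or cam(n); u=cv2.undistortPoints(np.array([[px]],float),K,d)[0,0]
    M=cv2.Rodrigues(r)[0]; return -M.T@t, M.T@np.array([u[0],u[1],1.])
def onz(n,px,z,c=None):
    o,v=ray(n,px,c); return o+v*(z-o[2])/v[2]
def proj(n,P,c=None):
    K,d,r,t=c or cam(n); return cv2.projectPoints(np.array(P,float).reshape(-1,1,3),r,t,K,d)[0][:,0]
def tri(a,pa,b,pb):
    o1,v1=ray(a,pa);o2,v2=ray(b,pb)
    s=np.linalg.lstsq(np.c_[v1,-v2],o2-o1,rcond=None)[0]
    p,q=o1+s[0]*v1,o2+s[1]*v2; return (p+q)/2,np.linalg.norm(p-q)
E
python3 - <<'E'
from h import *
np.set_printoptions(precision=3,suppress=True)
s=telemetry.sense(); print(s)
for n in("top","side"):
    im=cams.get_image(n); cv2.imwrite(f"pics/{n}0.png",im)
    for l in("board","screw_tin"): print(n,l,[(d['p'],np.round(d['extent'])) for d in models.find_in(n,l)][:4])
    for l in("board","jig","nest","hinge","leaf_edge","keeper","knob","bolt_tip"): print(n,l,[(round(d['p'],2),np.round(d['position'],1)) for d in models.landmark_of(n,l)][:4])
E
```

```text
{'time_s': 0.0, 'q': array([1.207, 0.049, 0.098, 1.622, 0.   , 1.443]), 'qvel': array([-0.001,  0.001, -0.   ,  0.001, -0.001, -0.001]), 'tau': array([  0.002, -33.878,  32.002,   0.02 ,  -0.   ,   0.   ]), 'position': array([0.123, 0.51 , 0.404]), 'tool_rot': array([ 0.118,  0.993, -0.001, -0.   ]), 'ft_force': array([-0.611,  0.461,  0.046]), 'torque': array([ 0.028, -0.006,  0.03 ]), 'grasp_force': 0.0, 'grip_width': 1.0023213198956653}
top board [(0.64, array([192., 150., 239., 173.]))]
top screw_tin [(0.93, array([247., 259., 292., 301.]))]
top board [(0.9, array([218.4, 163.6])), (0.59, array([363.2, 227.7]))]
top jig [(0.72, array([276.8, 219.8])), (0.53, array([215.6, 163.5]))]
top nest [(0.61, array([278.4, 220. ]))]
top hinge [(0.79, array([314.7, 215. ]))]
top leaf_edge [(0.61, array([338.1, 207.4]))]
top keeper [(0.66, array([346.6, 208.9]))]
top knob [(0.44, array([227.2, 214. ]))]
top bolt_tip []
side board [(0.81, array([195., 244., 229., 293.])), (0.66, array([317., 166., 334., 198.]))]
side screw_tin [(0.81, array([328., 230., 378., 276.])), (0.37, array([291., 137., 324., 200.]))]
side board [(0.96, array([211.8, 267. ])), (0.61, array([321.8, 184.4]))]
side jig [(0.76, array([294.3, 237.1]))]
side nest [(0.64, array([295.1, 230.2]))]
side hinge [(0.87, array([301.8, 202.1]))]
side leaf_edge [(0.84, array([312.2, 141.2]))]
side keeper [(0.83, array([312.1, 140.8]))]
side knob [(0.68, array([276.8, 249.8]))]
side bolt_tip [(0.47, array([281.1, 242.3]))]
```

View pics/top0.png

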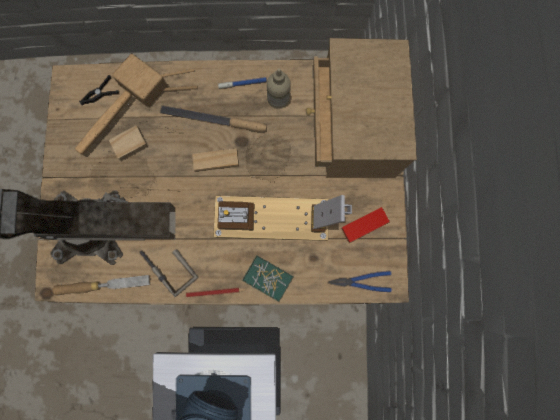

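View pics/side0.png

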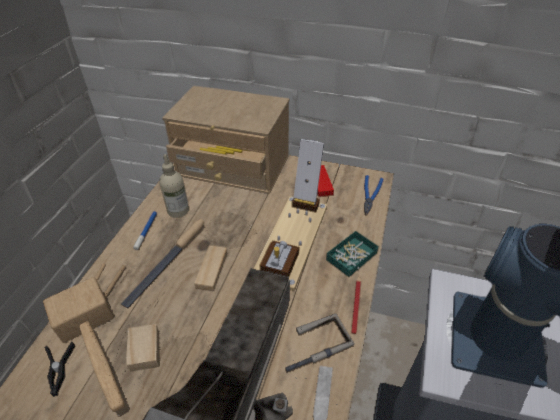

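The pale boards in the top picture are at (215,160) and (128,142), and there is a red one at (365,224). The first has the elongated 45x120 shape. The second is stubbier, and the red one is excluded. Next I measure and take a crop to confirm.

Run:
```python
from h import *
np.set_printoptions(precision=3,suppress=True)
for n in("top","side"):
    o,v=ray(n,(280,210)); print(n,o,v)
print("tcp px",proj("top",telemetry.sense()['position']))
im=cv2.imread("pics/top0.png")
hsv=cv2.cvtColor(im,cv2.COLOR_BGR2HSV)
c=im[120:190,90:260]; cv2.imwrite("pics/crop0.png",cv2.resize(np.vstack([c,im[180:250,200:370]]),None,fx=4.2,fy=4.2,interpolation=cv2.INTER_CUBIC))
P={"board":((218.4,163.6),(211.8,267.)),"boardbox":((215.5,160),(212,267)),"nest":((278.4,220),(295.1,230.2)),"hinge":((314.7,215),(301.8,202.1)),"edge":((338.1,207.4),(312.2,141.2)),"keeper":((346.6,208.9),(312.1,140.8)),"knob":((227.2,214),(276.8,249.8)),"jig":((276.8,219.8),(294.3,237.1)),"tin":((269,280),(353,253))}
for k,(a,b) in P.items(): print(k,*tri("top",a,"side",b))
print("board z=.01",onz("top",(215.5,160),.015),onz("side",(212,267),.015), "nest",onz("top",P["nest"][0],.015),onz("side",P["nest"][1],.015))
```

```text
top [ 0.31  -0.156  1.347] [ 0.156 -0.013 -0.988]
side [0.305 0.563 0.799] [ 0.223 -0.694 -0.684]
tcp px [[-65.297 379.89 ]]
board [ 0.657 -0.006  0.001] 0.0136994733087255
boardbox [ 0.659 -0.     0.009] 0.002001694811425616
nest [ 0.497 -0.169  0.017] 0.006745650794891028
hinge [ 0.506 -0.263  0.031] 0.0038384151800028013
edge [ 0.496 -0.302  0.205] 0.0004182401876540758
keeper [ 0.498 -0.323  0.191] 0.00666323129828232
knob [ 0.504 -0.04   0.079] 0.007281191231452694
jig [ 0.499 -0.165 -0.005] 0.0038989541245501805
tin [ 0.341 -0.144  0.006] 0.006244304392686995
board z=.01 [ 0.657 -0.001  0.015] [0.658 0.004 0.015] nest [ 0.494 -0.169  0.015] [ 0.501 -0.171  0.015]
```

View pics/crop0.png

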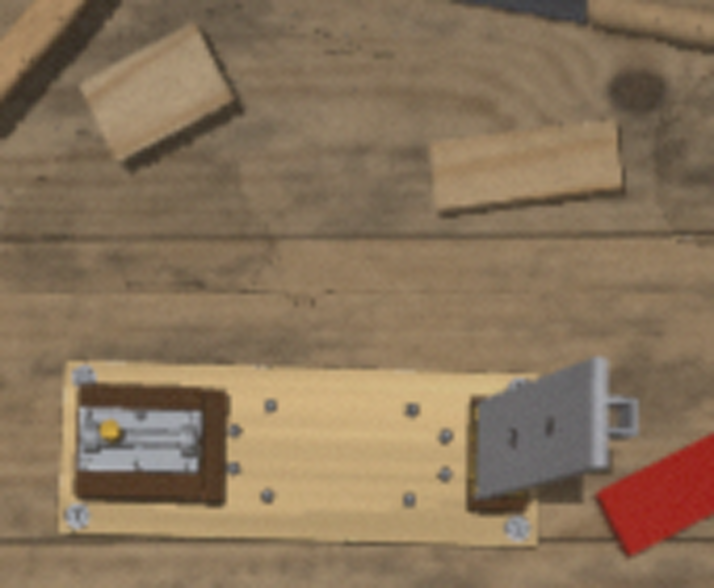

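The crop shows the pale elongated piece at (432-622, 120-213) and the stubby offcut at (80-240, 25-165). The red one is at lower right, the jig pins are clear, and the leaf is open on the right. A large dark object stands to the left of the jig, so I measure that, the board's corners and the pins.

Run:
```python
from h import *
from scipy.optimize import least_squares
np.set_printoptions(precision=3,suppress=True)
for a,b in(((175,204),(248,272)),((175,238),(288,292))): print("black",*tri("top",a,"side",b))
print("black far at z .2", onz("top",(5,192),.2), onz("top",(120,204),.2))
C=np.array([(432,145),(613,120),(622,190),(442,213)])/4.2+[90,120]
W=np.array([onz("top",c,.022) for c in C]); print(W, [np.linalg.norm(W[i]-W[i-1]) for i in range(4)])
print("board centre",W.mean(0),"yaw of long axis (+y dir)",np.arctan2(*( (W[0]+W[3]-W[1]-W[2])[1::-1])))
C=np.array([(192,98),]) 
S=np.array([(82,88),(195,25),(240,105),(122,165)])/4.2+[90,120]
W2=np.array([onz("top",c,.022) for c in S]); print("offcut",[round(np.linalg.norm(W2[i]-W2[i-1]),3) for i in range(4)])
px=np.array([(270,406),(411,409),(267,496),(408,499),(235,431),(233,468),(445,436),(445,474)],float); px=(px-[0,294])/4.2+[200,180]
J=np.array([(.0283,.044),(.0283,-.044),(-.0283,.044),(-.0283,-.044),(.012,.0658),(-.012,.0658),(.012,-.0658),(-.012,-.0658)])
Wp=np.array([onz("top",p,.027)[:2] for p in px])
def f(p):
    c,s=np.cos(p[2]),np.sin(p[2]); return (J@np.array([[c,s],[-s,c]])+p[:2]-Wp).ravel()
r=least_squares(f,[.5,-.17,0]); print("nest",r.x,r.fun.reshape(-1,2))
s=telemetry.sense(); M=R.from_quat(s['tool_rot']).as_matrix(); print(M)
```

```text
black [0.522 0.082 0.138] 0.01188254385988315
black [0.441 0.085 0.108] 0.007335295079997548
black far at z .2 [0.537 0.486 0.2  ] [0.506 0.197 0.2  ]
[[ 0.67   0.059  0.022]
 [ 0.686 -0.056  0.022]
 [ 0.64  -0.062  0.022]
 [ 0.626  0.052  0.022]] [np.float64(0.0452501705238722), np.float64(0.11666790295522407), np.float64(0.046385918464644516), np.float64(0.11514488239901645)]
board centre [ 0.656 -0.002  0.022] yaw of long axis (+y dir) 1.7001762824858804
offcut [np.float64(0.06), np.float64(0.084), np.float64(0.063), np.float64(0.085)]
nest [ 0.498 -0.175 -0.029] [[ 0.     0.   ]
 [-0.    -0.   ]
 [ 0.     0.   ]
 [-0.    -0.001]
 [ 0.     0.001]
 [-0.     0.   ]
 [ 0.    -0.   ]
 [-0.    -0.   ]]
[[-0.972  0.234  0.   ]
 [ 0.234  0.972  0.   ]
 [-0.     0.    -1.   ]]
```

The pale piece is 45x116 mm and the offcut is 60x85 mm, so the piece at (0.656, -0.002) is the board. I go around the dark object by way of low x.

Emit:
send_rows(moves="0 -0.0245 -0.0352 0 0;0 -0.0245 -0.0352 0 0;0 -0.0245 -0.0352 0 0;0 -0.0245 -0.0352 0 0;0 -0.0245 -0.0352 0 0;0 -0.0245 -0.0352 0 0;0 -0.0245 -0.0352 0 0;0 -0.0245 -0.0352 0 0;0 -0.0245 -0.0352 0 0;0 -0.0245 -0.0352 0 0;0 -0.0245 -0.0352 0 0;0 -0.0245 -0.0352 0 0;0 -0.0245 -0.0352 0 0;0 -0.0245 -0.0352 0 0")

```text
time_s: 2.5
position: [0.3411, -0.0507, 0.4051]
tool_rot: [0.118, 0.993, -0.0, 0.001]
ft_force: [1.2, 0.7, -0.6]
grip_width: 1.002
grasp_force: 0.0
```

Emit:
send_rows(moves="0 -0.037 0.015 -0.005 0;0 -0.037 0.015 -0.005 0;0 -0.037 0.015 -0.005 0;0 -0.037 0.015 -0.005 0;0 -0.037 0.015 0 0;0 -0.037 0.015 0 0;0 -0.037 0.015 0 0;0 -0.037 0.015 0 0;0 0 0 0 0.134;0 0 0 0 0.134;0 0 0 0 0.134;0 0 0 0 0.134;0 0 0 0 0.134;0 0 0 0 0.134;0 0 0 0 0.134;0 0 0 0 0.134;0 0 0 0 0.134")

```text
time_s: 4.2
position: [0.6569, -0.0013, 0.4245]
tool_rot: [0.662, 0.749, -0.0, -0.0]
ft_force: [-0.4, -0.1, -0.2]
grip_width: 0.998
grasp_force: 0.0
```

```bash
cat >> h.py <<'E'
def err(target, ang):
    """remaining shift in tool axes, turn about tool z, so that tool x points at world angle ang"""
    s=telemetry.sense(); M=R.from_quat(s['tool_rot']).as_matrix()
    a=np.arctan2(M[1,0],M[0,0]); w=(ang-a+np.pi)%(2*np.pi)-np.pi
    print("pos",s['position'],"ang",round(a,3),"tilt",M[:,2],"q6",s['q'][5],"t",s['time_s'])
    print("shift tool",M.T@(np.array(target)-s['position']),"turn",-w)
E
python3 - <<'E'
from h import *
np.set_printoptions(precision=4,suppress=True)
err((.656,-.002,.3),1.70)
c=cam("wrist"); im=cams.get_image("wrist"); cv2.imwrite("pics/w1.png",im)
print(models.landmark_of("wrist","board"),models.find_in("wrist","board"))
b=[[.0225*i,.06*j] for i,j in((1,1),(1,-1),(-1,-1),(-1,1))]
E
```

```text
pos [ 0.6569 -0.0013  0.4245] ang 1.694 tilt [-0.0003  0.     -1.    ] q6 1.343307559937726 t 4.2
shift tool [-0.0006 -0.001   0.1245] turn -0.005715049458381749
[{'position': [280.0, 173.0], 'p': 0.74}] [{'extent': [261.7, 122.3, 301.9, 228.6], 'p': 0.96}, {'extent': [114.0, 192.5, 139.5, 238.8], 'p': 0.26}]
```

View pics/w1.png

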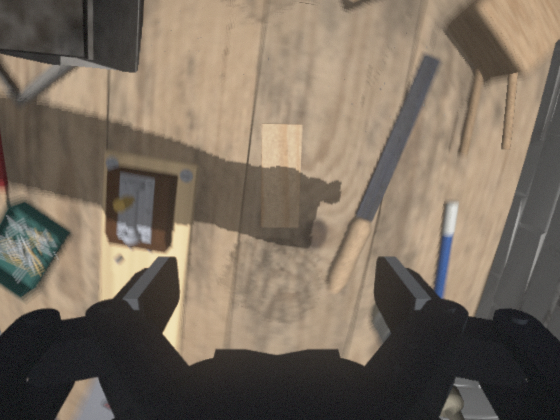

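The wrist picture shows the board with corners at about (262,124), (302,124), (301,229) and (262,227). The file is at least 60 px to its right, so the fingers have room.

Run:
```python
from h import *
np.set_printoptions(precision=4,suppress=True)
W=np.array([onz("wrist",p,.022) for p in((262,124),(302,124),(301,229),(262,228))]); print(W,[np.linalg.norm(W[i]-W[i-1]) for i in range(4)])
m=W.mean(0); d=(W[0]+W[1]-W[2]-W[3]); a=np.arctan2(d[1],d[0]); print(m,a)
err((m[0],m[1],.183),a)
```

```text
[[ 0.6333  0.0562  0.022 ]
 [ 0.6768  0.062   0.022 ]
 [ 0.6939 -0.0582  0.022 ]
 [ 0.6478 -0.0631  0.022 ]] [np.float64(0.12009571399614156), np.float64(0.04385489378412669), np.float64(0.12138142833954678), np.float64(0.046355716422000225)]
[ 0.663  -0.0008  0.022 ] 1.7020960067472144
pos [ 0.657  -0.0013  0.4245] ang 1.702 tilt [-0.0002  0.     -1.    ] q6 1.3351358233426414 t 4.35
shift tool [-0.0003  0.0061  0.2415] turn 0.00031574579310333917
```

Emit:
send_rows(moves="0 0 0.005 0.04 0;0 0 0 0.045 0;0 0 0 0.045 0;0 0 0 0.045 0;0 0 0 0.035 0;0 0 0 0.02 0;0 0 0 0.01 0;0 0 0 0 0;200 0 0 0 0;200 0 0 0 0;200 0 0 0 0;200 0 0 0 0;200 0 0 0 0;200 0 0 0 0;200 0 0 0 0")

```text
time_s: 5.85
position: [0.663, -0.0008, 0.1875]
tool_rot: [0.66, 0.751, 0.001, 0.002]
ft_force: [-0.2, -0.3, 6.1]
grip_width: 0.506
grasp_force: 61.5
```

Run:
```python
from h import *
np.set_printoptions(precision=4,suppress=True)
s=telemetry.sense(); print(s['position'],s['grip_width'],s['grasp_force'],s['ft_force'])
cv2.imwrite("pics/w2.png",cams.get_image("wrist"))
```

```text
[ 0.663  -0.0008  0.1875] 0.5063539611385163 61.510770320892334 [-0.1563 -0.2862  6.1496]
```

View pics/w2.png

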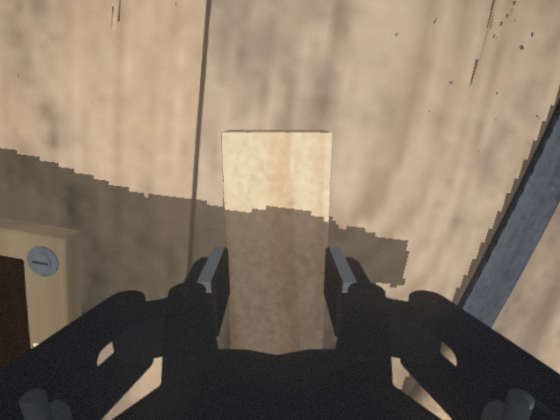

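The wrist picture shows the board held squarely between the pads, with its far end at row 131. The grip width and force agree. I lift it and go over the nest.

Emit:
send_rows(moves="200 0 0 -0.02 0;200 0 0 -0.04 0;200 0 0 -0.05 0;200 -0.015 -0.02 0 0;200 -0.025 -0.031 0 0;200 -0.025 -0.031 0 0;200 -0.025 -0.031 0 0;200 -0.025 -0.031 0 0;200 -0.025 -0.031 0 0;200 -0.011 -0.011 0 0;200 0 0 0 0.08;200 0 0 0 0.08;200 0 0 0.02 0;200 0 0 0.02 0;200 0 0 0 0;200 0 0 0 0")

```text
time_s: 7.5
position: [0.4968, -0.174, 0.2544]
tool_rot: [0.718, 0.696, -0.0, -0.001]
ft_force: [-0.2, 0.1, -0.5]
grip_width: 0.5
grasp_force: 61.1
```

Run:
```python
from h import *
np.set_printoptions(precision=4,suppress=True)
s=telemetry.sense(); print(s['position'],s['grip_width'],s['grasp_force'],s['ft_force'])
err((.498,-.175,.25),1.542)
im=cams.get_image("wrist");cv2.imwrite("pics/w3.png",im)
cv2.imwrite("pics/w3c.png",cv2.resize(im[60:360,80:480],None,fx=2,fy=2,interpolation=cv2.INTER_CUBIC))
```

```text
[ 0.4968 -0.174   0.2544] 0.5001385697578633 61.132872104644775 [-0.2086  0.0536 -0.4995]
pos [ 0.4968 -0.174   0.2544] ang 1.54 tilt [-0.0011  0.0008 -1.    ] q6 1.1369408069381983 t 7.5
shift tool [-0.001   0.0012  0.0044] turn -0.001745647638885739
```

View pics/w3c.png

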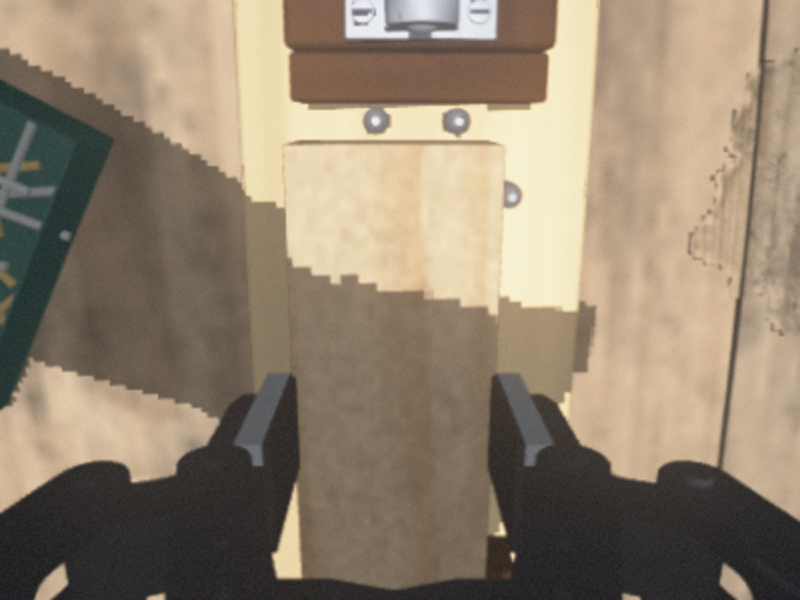

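The wrist crop shows the end pins at full-picture px (268,120) and (308,120) and the right side pin at (335.5,157.5). The board's far top corners are at about (223,132) and (331.5,132). I compute the relative offset from this one picture.

Run:
```python
from h import *
np.set_printoptions(precision=4,suppress=True)
s=telemetry.sense(); M=R.from_quat(s['tool_rot']).as_matrix(); p=s['position']
o,_=ray("wrist",(280,210)); print("cam in tool",M.T@(o-p))
T=lambda px,z:M.T@(onz("wrist",px,z)-p)
for z in(.027,.029): print("pins",T((268,120),z),T((308,120),z),T((335.5,157.5),z))
for z in(.087,.089): print("board",T((223,132),z),T((331.5,132),z), "side mid",T((227.5,210),z),T((328,210),z))
im=cv2.imread("pics/w3.png")
g=im[:,:,:].astype(int)
for c in(250,280,310): print(c,[tuple(g[r,c]) for r in range(126,138)])
```

```text
cam in tool [ 0.0663 -0.0002  0.0314]
pins [ 0.0652 -0.005   0.2283] [0.0653 0.0182 0.2284] [0.0435 0.0352 0.2284]
pins [ 0.0652 -0.0049  0.2263] [0.0653 0.018  0.2264] [0.0438 0.0348 0.2264]
board [ 0.0608 -0.0219  0.1683] [0.0608 0.0223 0.1684] side mid [ 0.0278 -0.0213  0.1683] [0.0278 0.0222 0.1684]
board [ 0.0609 -0.0216  0.1663] [0.0609 0.022  0.1664] side mid [ 0.0284 -0.021   0.1663] [0.0284 0.0218 0.1664]
250 [(np.int64(200), np.int64(235), np.int64(245)), (np.int64(199), np.int64(235), np.int64(245)), (np.int64(198), np.int64(234), np.int64(245)), (np.int64(184), np.int64(225), np.int64(240)), (np.int64(125), np.int64(153), np.int64(177)), (np.int64(119), np.int64(144), np.int64(167)), (np.int64(163), np.int64(197), np.int64(222)), (np.int64(188), np.int64(222), np.int64(238)), (np.int64(191), np.int64(223), np.int64(240)), (np.int64(187), np.int64(221), np.int64(238)), (np.int64(187), np.int64(221), np.int64(238)), (np.int64(185), np.int64(219), np.int64(236))]
280 [(np.int64(193), np.int64(231), np.int64(243)), (np.int64(194), np.int64(232), np.int64(244)), (np.int64(190)
[... 324 characters left out ...]
(167), np.int64(209), np.int64(234)), (np.int64(167), np.int64(208), np.int64(234)), (np.int64(166), np.int64(208), np.int64(233))]
310 [(np.int64(129), np.int64(144), np.int64(160)), (np.int64(152), np.int64(187), np.int64(213)), (np.int64(161), np.int64(204), np.int64(226)), (np.int64(175), np.int64(218), np.int64(236)), (np.int64(123), np.int64(152), np.int64(177)), (np.int64(117), np.int64(142), np.int64(168)), (np.int64(149), np.int64(181), np.int64(210)), (np.int64(177), np.int64(215), np.int64(233)), (np.int64(181), np.int64(217), np.int64(235)), (np.int64(179), np.int64(217), np.int64(235)), (np.int64(182), np.int64(217), np.int64(236)), (np.int64(181), np.int64(217), np.int64(236))]
```

Emit:
send_rows(moves="200 -0.001 0.0066 0 0;200 0 0 0.015 0;200 0 0 0.015 0;200 0 0 0 0;200 0 0 0 0")

```text
time_s: 8.05
position: [0.5027, -0.1752, 0.2232]
tool_rot: [0.718, 0.696, -0.001, -0.001]
ft_force: [-0.0, -0.3, -0.4]
grip_width: 0.501
grasp_force: 61.1
```

Run:
```python
from h import *
np.set_printoptions(precision=4,suppress=True)
s=telemetry.sense(); print(s['position'],s['ft_force'])
im=cams.get_image("wrist");cv2.imwrite("pics/w4.png",im)
cv2.imwrite("pics/w4c.png",cv2.resize(im[50:200,180:380],None,fx=4,fy=4,interpolation=cv2.INTER_CUBIC))
```

```text
[ 0.5027 -0.1752  0.2232] [-0.016  -0.3377 -0.4412]
```

View pics/w4c.png

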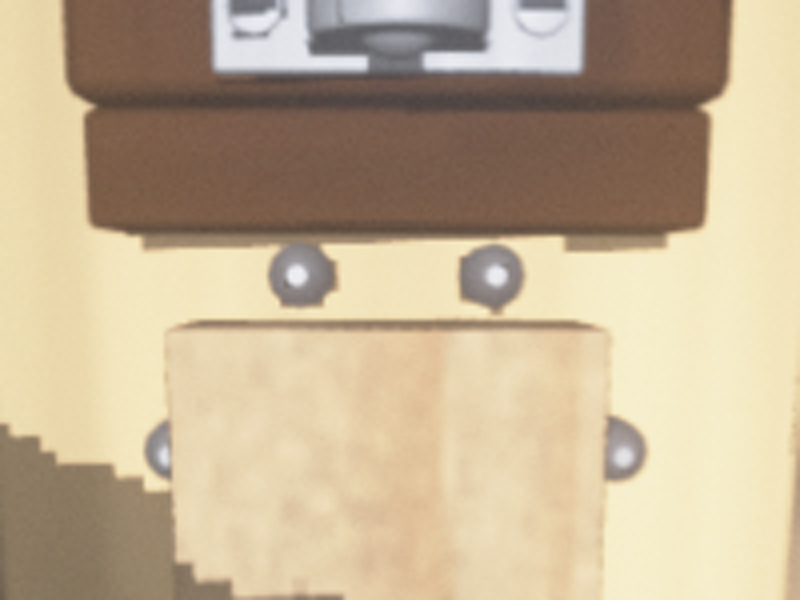

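The crop shows the end pins at (297,274) and (496,274) and the right pin at (626,452). The board's top corners are at (167,328) and (608,328).

Run:
```python
from h import *
np.set_printoptions(precision=4,suppress=True)
s=telemetry.sense(); M=R.from_quat(s['tool_rot']).as_matrix(); p=s['position']
T=lambda c,z:(M.T@(onz("wrist",np.array(c)/4+[180,50],z)-p))[:2]
print("pins",T((297,274),.029),T((496,274),.029),T((626,452),.029),"body",T((301,274),.026),T((491,275),.026))
z=.022+p[2]-.1875
print("board",T((167,328),z),T((608,328),z),T((172,450),z),T((606,450),z))
```

```text
pins [ 0.0661 -0.0108] [0.0661 0.0131] [0.0447 0.0298] body [ 0.0661 -0.0105] [0.066  0.0128]
board [ 0.0609 -0.022 ] [0.0609 0.022 ] [ 0.0487 -0.0219] [0.0488 0.0223]
```

Emit:
send_rows(moves="200 -0.0005 0.0013 0 0;200 0 0 0.006 0;200 0 0 0.006 0;200 0 0 0.005 0;200 0 0 0.003 0;200 0 0 0 0;200 0 0 0 0")

```text
time_s: 8.8
position: [0.5046, -0.1761, 0.2046]
tool_rot: [0.718, 0.696, -0.0, -0.0]
ft_force: [-0.3, -0.2, -0.6]
grip_width: 0.502
grasp_force: 61.2
```

Emit:
send_rows(moves="200 0 0 0.002 0;200 0 0 0 0;200 0 0 0 0;0 0 0 0 0;0 0 0 0 0;0 0 0 0 0;0 0 0 0 0;0 0 0 0 0;0 0 0 -0.02 0;0 0 0 -0.04 0;0 0 0 -0.05 0;0 0 0 -0.03 0;0 0 0 0 0")

```text
time_s: 10.1
position: [0.5062, -0.1768, 0.3495]
tool_rot: [0.718, 0.696, 0.002, 0.006]
ft_force: [0.7, -0.4, 0.3]
grip_width: 0.999
grasp_force: 0.0
```

Run:
```python
from h import *
np.set_printoptions(precision=4,suppress=True)
s=telemetry.sense(); print(s['position'],s['ft_force'])
im=cams.get_image("wrist");cv2.imwrite("pics/w5.png",im)
cv2.imwrite("pics/w5c.png",cv2.resize(im[0:420,80:480],None,fx=1.4,fy=1.4,interpolation=cv2.INTER_CUBIC))
for n in("top","side","wrist"):
    if n!="wrist": cv2.imwrite(f"pics/{n}5.png",cams.get_image(n))
    for l in("knob","hinge","leaf_edge","keeper","bolt_tip"): print(n,l,[(round(d['p'],2),np.round(d['position'],1)) for d in models.landmark_of(n,l)][:2])
```

```text
[ 0.5062 -0.1768  0.3495] [ 0.6561 -0.4385  0.3194]
top knob []
top hinge [(0.87, array([316.3, 214.9]))]
top leaf_edge [(0.63, array([337.7, 206.4]))]
top keeper [(0.7, array([348.1, 208.9]))]
top bolt_tip [(0.59, array([315.8, 216.8]))]
side knob [(0.56, array([274.6, 249.8]))]
side hinge [(0.76, array([304.7, 202. ]))]
side leaf_edge [(0.8, array([312.4, 141.3]))]
side keeper [(0.71, array([312.1, 143.1]))]
side bolt_tip [(0.55, array([284.6, 241.9])), (0.34, array([276.2, 250.9]))]
wrist knob [(0.59, array([267.5,   1.5]))]
wrist hinge [(0.72, array([266.9, 284.5]))]
wrist leaf_edge []
wrist keeper []
wrist bolt_tip [(0.73, array([267.4,  87.2]))]
```

View pics/w5c.png

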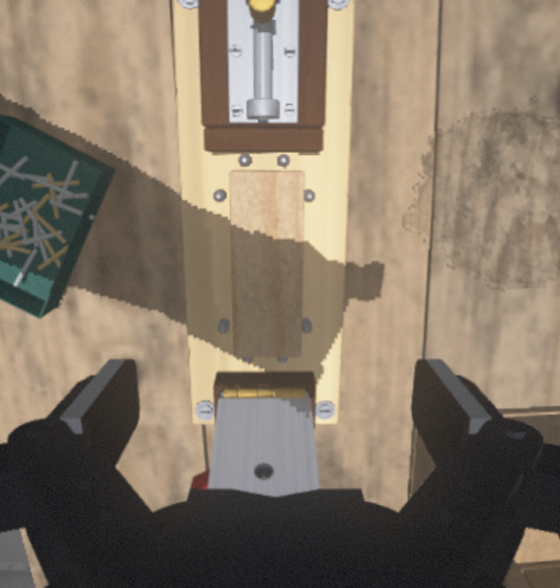

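The wrist picture shows the board seated between all the pins, with the leaf leaning back below. Next I close the fingers, go up over the leaf and come down behind it.

Emit:
send_rows(moves="255 0 -0.0017 -0.04 0;255 0 0 -0.04 0;255 -0.035 0 0 0;255 -0.04 0 0 0;255 -0.04 0 0 0;255 -0.04 0 0 0;255 -0.04 0 0 0;255 0 0 0 0;255 0 0 0.035 0;255 0 0 0.033 0;255 0 0 0 0")

```text
time_s: 12.1
position: [0.4955, -0.3692, 0.3477]
tool_rot: [0.718, 0.696, -0.0, -0.007]
ft_force: [0.6, 0.9, -0.7]
grip_width: 0.001
grasp_force: 0.0
```

Emit:
send_rows(moves="255 0 0.001 -0.015 0;255 0.02 0 0 0;255 0.015 0 0 0;255 0.008 0 0 0;255 0.008 0 0 0;255 0 0 0 0")

```text
time_s: 12.7
position: [0.4997, -0.3201, 0.3732]
tool_rot: [0.718, 0.696, -0.001, 0.004]
ft_force: [-1.7, -2.4, 6.2]
grip_width: 0.003
grasp_force: 3.6
```

Run:
```python
from h import *
np.set_printoptions(precision=4,suppress=True)
s=telemetry.sense(); print(s['position'],s['ft_force'])
im=cams.get_image("side");cv2.imwrite("pics/s6.png",im)
cv2.imwrite("pics/s6c.png",cv2.resize(im[60:310,220:470],None,fx=2.4,fy=2.4,interpolation=cv2.INTER_CUBIC))
```

```text
[ 0.4997 -0.3201  0.3732] [-1.657  -2.3942  6.2447]
```

View pics/s6c.png

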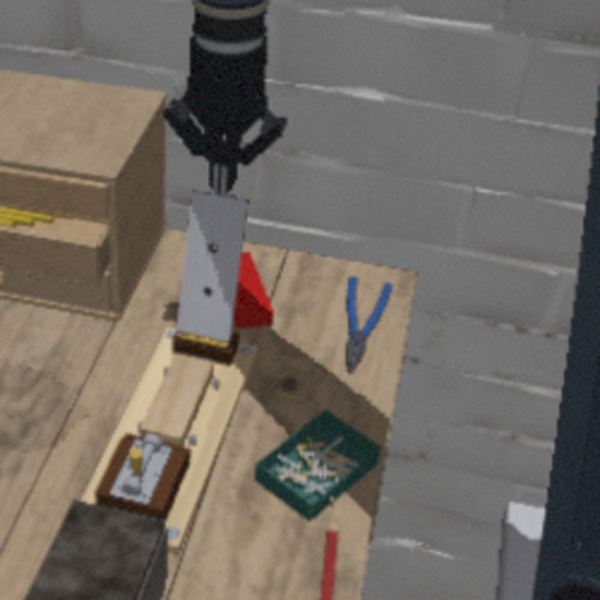

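The side picture shows the fingertips at (222,185), resting on the leaf's end rather than behind it. I back off, go lower and let the arm settle.

Emit:
send_rows(moves="255 0 0 -0.01 0;255 -0.025 0 0 0;255 -0.025 0 0 0;255 0 0 0.02 0;255 0 0 0.02 0;255 0 0 0 0;255 0 0 0 0;255 0 0 0 0")

```text
time_s: 13.55
position: [0.4983, -0.3699, 0.3412]
tool_rot: [0.718, 0.696, 0.0, 0.001]
ft_force: [-0.1, -0.4, 0.2]
grip_width: 0.001
grasp_force: 0.0
```

Emit:
send_rows(moves="255 0 0 0 0;255 0 0 0 0")

```text
time_s: 13.75
position: [0.4982, -0.37, 0.341]
tool_rot: [0.718, 0.696, 0.0, 0.001]
ft_force: [0.1, -0.8, 0.2]
grip_width: 0.002
grasp_force: 0.0
```

Emit:
send_rows(moves="255 0.02 0 0 0;255 0.015 0 0 0;255 0.01 0 0 0;255 0.01 0 0 0;255 0.01 0 0 0;255 0 0 0 0;255 0 0 0 0")

```text
time_s: 14.45
position: [0.5, -0.3038, 0.3392]
tool_rot: [0.718, 0.696, 0.001, -0.001]
ft_force: [-0.1, 0.7, 1.9]
grip_width: 0.003
grasp_force: 0.0
```

Emit:
send_rows(moves="255 0.015 0 -0.005 0;255 0.015 0 -0.004 0;255 0.015 0 0 0;255 0.015 0 0 0;255 0.015 0 0.002 0;255 0.015 0 0.004 0;255 0 0 0 0")

```text
time_s: 15.15
position: [0.5027, -0.2123, 0.3421]
tool_rot: [0.717, 0.697, 0.001, -0.001]
ft_force: [-0.2, 0.4, 0.9]
grip_width: -0.004
grasp_force: 0.0
```

Run:
```python
from h import *
np.set_printoptions(precision=4,suppress=True)
s=telemetry.sense(); print(s['position'],s['ft_force'])
im=cams.get_image("side");cv2.imwrite("pics/s7.png",im)
print([(d['p'],d['position']) for l in("keeper","leaf_edge") for d in models.landmark_of("side",l)])
u=np.array([.029,1,0])
for th in(1.6,1.4,1.2,1.0,.8):
    f=lambda r,h:np.array([.502,-.2615,.043])+u*(r*np.cos(th)-h*np.sin(th))+np.array([0,0,r*np.sin(th)+h*np.cos(th)])
    print(th,proj("side",[f(.163,.014),f(.167,.004)]).ravel())
```

```text
[ 0.5027 -0.2123  0.3421] [-0.2464  0.4298  0.9128]
[(0.83, [294.8, 175.6]), (0.56, [294.6, 229.7]), (0.69, [296.7, 183.7])]
1.6 [308.0021 145.419  306.9369 146.1527]
1.4 [304.242  152.6148 303.0141 154.2936]
1.2 [300.3113 162.2484 298.9769 164.8374]
1.0 [296.4221 173.9133 295.0516 177.3039]
0.8 [292.8029 187.0078 291.4746 191.0198]
```

The landmarks match the predicted points for an angle of about 0.95, so the leaf is following. I continue along the arc.

Emit:
send_rows(moves="255 0.012 0 0.003 0;255 0.013 0 0.004 0;255 0.012 0 0.01 0;255 0.011 0 0.01 0;255 0.01 0 0.012 0;255 0.009 0 0.012 0;255 0 0 0 0")

```text
time_s: 16.0
position: [0.504, -0.1461, 0.2889]
tool_rot: [0.717, 0.697, -0.0, -0.003]
ft_force: [-0.5, 0.5, 0.7]
grip_width: -0.0
grasp_force: 0.0
```

Emit:
send_rows(moves="255 0.007 0 0.013 0;255 0.007 0 0.013 0;255 0.005 0 0.012 0;255 0.004 0 0.01 0;255 0 0 0.005 0;255 0 0 0 0")

```text
time_s: 16.6
position: [0.5058, -0.1257, 0.2371]
tool_rot: [0.718, 0.696, -0.001, 0.001]
ft_force: [2.3, -4.7, -2.6]
grip_width: 0.003
grasp_force: 2.5
```

```bash
cat > leaf.py <<'E'
from h import *
np.set_printoptions(precision=4,suppress=True)
s=telemetry.sense(); print(s['position'],s['ft_force'])
im=cams.get_image("side")
print([(d['p'],d['position']) for l in("keeper","leaf_edge") for d in models.landmark_of("side",l)])
u=np.array([.029,1,0])
for th in(.6,.4,.2,.1,0):
    f=lambda r,h:np.array([.502,-.2615,.043])+u*(r*np.cos(th)-h*np.sin(th))+np.array([0,0,r*np.sin(th)+h*np.cos(th)])
    print(th,proj("side",[f(.163,.014),f(.167,.004)]).ravel())
E
python3 leaf.py
```

```text
[ 0.5058 -0.1257  0.2371] [ 2.2618 -4.7276 -2.61  ]
[(0.83, [283.5, 240.4]), (0.77, [283.5, 244.5])]
0.6 [289.6744 200.7821 288.4659 205.1787]
0.4 [287.2231 214.4164 286.2024 218.9309]
0.2 [285.5799 227.1153 284.7979 231.4828]
0.1 [285.0839 232.8939 284.4338 237.0971]
0 [284.8084 238.1948 284.2949 242.1805]
```

The leaf landmarks match angle 0, and the fingertip is pressing against the keeper's inner wall. I lift and press once on top of the keeper to make sure the leaf is fully down.

Emit:
send_rows(moves="255 -0.004 0 0 0;255 0 0 -0.02 0;255 0.01 0 -0.005 0;255 0.01 0 0 0;255 0 0 0.012 0;255 0 0 0.005 0;255 0 0 0.004 0;255 0 0 0.004 0;255 0 0 0 0")

```text
time_s: 17.65
position: [0.5052, -0.1084, 0.2412]
tool_rot: [0.718, 0.696, 0.0, -0.001]
ft_force: [-6.7, 4.2, 17.4]
grip_width: -0.003
grasp_force: 8.2
```

Contact came at tip height 68 mm, which is the keeper's top with the leaf down. I rise and measure the knob.

Emit:
send_rows(moves="255 0 0 -0.03 0;255 0 0 -0.04 0;255 0 0 0 0;255 0 0 0 0")

```text
time_s: 18.05
position: [0.5064, -0.1094, 0.3094]
tool_rot: [0.718, 0.696, 0.0, 0.001]
ft_force: [-0.0, 0.2, -0.3]
grip_width: 0.002
grasp_force: 0.0
```

```bash
python3 leaf.py
python3 - <<'E'
from h import *
np.set_printoptions(precision=4,suppress=True)
im=cams.get_image("wrist");cv2.imwrite("pics/w8.png",im)
for l in("knob","bolt_tip","keeper"):
    for d in models.landmark_of("wrist",l): print(l,d['p'],d['position'],onz("wrist",d['position'],{"knob":.08,"bolt_tip":.056,"keeper":.056}[l]))
err((0.506,0,.246),1.542)
E
```

```text
[ 0.5064 -0.1094  0.3094] [-0.0296  0.1644 -0.3303]
[(0.81, [283.1, 242.1]), (0.66, [283.0, 245.3])]
0.6 [289.6744 200.7821 288.4659 205.1787]
0.4 [287.2231 214.4164 286.2024 218.9309]
0.2 [285.5799 227.1153 284.7979 231.4828]
0.1 [285.0839 232.8939 284.4338 237.0971]
0 [284.8084 238.1948 284.2949 242.1805]
knob 0.64 [277.3, 108.2] [ 0.5073 -0.0369  0.08  ]
knob 0.53 [102.1, 236.6] [ 0.3925 -0.1116  0.08  ]
keeper 0.9 [276.1, 195.0] [ 0.5052 -0.0935  0.056 ]
pos [ 0.5056 -0.109   0.3073] ang 1.54 tilt [-0.0024  0.0008 -1.    ] q6 1.2598903086197388 t 18.4
shift tool [ 0.1089 -0.0029  0.0614] turn -0.0022714455805497025
```

View pics/w8.png

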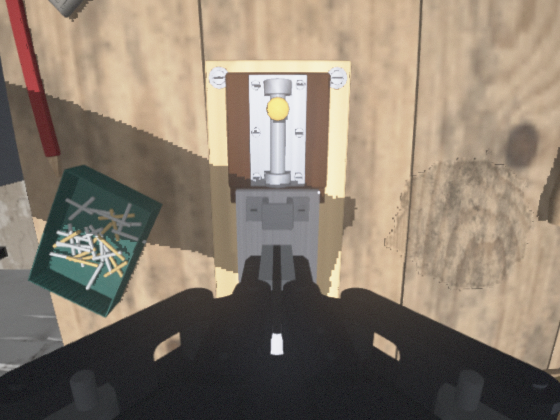

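The wrist picture shows the leaf down with the keeper at (276,195), and the brass knob at (277,108) with free room behind it. I go behind the knob and push.

Emit:
send_rows(moves="255 0.03 0 0 0;255 0.04 0 0 0;255 0.035 0 0 0;255 0 0 0 0;255 0 0 0.03 0;255 0 0 0.02 0;255 0 0 0.01 0;255 0 0 0 0;255 0 0 0 0")

```text
time_s: 19.3
position: [0.5095, -0.0046, 0.2491]
tool_rot: [0.718, 0.696, 0.0, 0.0]
ft_force: [-0.5, -0.1, 0.5]
grip_width: -0.0
grasp_force: 0.0
```

Emit:
send_rows(moves="255 -0.008 0 0.002 0;255 -0.008 0 0 0;255 -0.006 0 0 0;255 -0.006 0 0 0;255 -0.006 0 0 0;255 -0.005 0 0 0;255 0 0 0 0")

```text
time_s: 20.0
position: [0.5081, -0.044, 0.2468]
tool_rot: [0.718, 0.696, -0.0, 0.001]
ft_force: [1.0, 0.3, 1.0]
grip_width: -0.002
grasp_force: 0.1
```

Emit:
send_rows(moves="255 -0.004 0 0 0;255 -0.004 0 0 0;255 -0.002 0 0 0;255 0 0 0 0")

```text
time_s: 20.4
position: [0.5077, -0.0522, 0.2467]
tool_rot: [0.718, 0.696, 0.002, -0.001]
ft_force: [0.4, 7.0, 2.6]
grip_width: 0.004
grasp_force: 3.1
```

Force is rising at the expected end of travel. I push a little more to confirm the stop.

Emit:
send_rows(moves="255 -0.003 0 0 0;255 -0.002 0 0 0;255 0 0 0 0;255 0 0 0 0")

```text
time_s: 20.8
position: [0.5075, -0.0542, 0.2468]
tool_rot: [0.717, 0.697, 0.005, -0.005]
ft_force: [1.0, 16.9, 5.3]
grip_width: 0.002
grasp_force: 8.2
```

Emit:
send_rows(moves="255 0.01 0 0 0;255 0.01 0 0 0;255 0 0 -0.03 0;255 0 0 -0.03 0;255 -0.03 0 0 0;255 -0.04 0 0 0;255 0 0 0 0;255 0 0 0 0")

```text
time_s: 21.6
position: [0.5057, -0.1089, 0.3062]
tool_rot: [0.719, 0.695, -0.001, -0.0]
ft_force: [-0.6, 0.7, -0.4]
grip_width: 0.001
grasp_force: 0.0
```

```bash
python3 leaf.py | head -2
python3 - <<'E'
from h import *
np.set_printoptions(precision=4,suppress=True)
im=cams.get_image("wrist")
h=cv2.cvtColor(im,cv2.COLOR_BGR2HSV); m=cv2.inRange(h,(18,150,150),(32,255,255))
n,_,st,ce=cv2.connectedComponentsWithStats(m)
for i in range(1,n):
    if st[i,4]>60: print("yellow",ce[i],st[i,4],onz("wrist",ce[i],.088))
for d in models.landmark_of("wrist","knob"): print(d['p'],d['position'],onz("wrist",d['position'],.08))
old=cv2.inRange(cv2.cvtColor(cv2.imread("pics/w8.png"),cv2.COLOR_BGR2HSV),(18,150,150),(32,255,255))
n,_,st,ce=cv2.connectedComponentsWithStats(old); print("old px",[(ce[i],st[i,4]) for i in range(1,n) if st[i,4]>60])
s=telemetry.sense(); print(s['position'])
a,b=models.find_in("side","screw_tin"),models.find_in("top","screw_tin"); print(a[0],b[0] if b else b)
E
```

```text
[ 0.5057 -0.1089  0.3062] [-0.5658  0.6937 -0.4458]
[(0.63, [284.9, 245.3]), (0.76, [284.8, 244.4]), (0.43, [292.1, 233.7])]
0.89 [275.1, 164.0] [ 0.5062 -0.0674  0.08  ]
old px []
[ 0.506  -0.1073  0.3064]
{'extent': [325.4, 229.8, 379.4, 276.1], 'p': 0.61} {'extent': [262.4, 267.0, 296.0, 303.4], 'p': 0.96}
```

```bash
python3 -c "
from workcell import order
print(order.job_done())"
```

```text
the job is handed in; nothing more can be done
None
```

I handed the job in at about 22 s: the board lies between the pins, the leaf is down on its rest, and the bolt was then pushed to its stop in the keeper (knob moved about 31 mm of 32, push force rose to 17 N); I did not go near the tin.

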